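Find the loaded sleeve by weight

TASK

The two capped metal sleeves look the same, but only one has its steel core inside: lift them in turn and feel which is heavier. Hang the lighter one by its bore on the post of the little stand, right down on the base, and let go of it; then hold the heavier one up for me, upright and still over the middle of the blue tray with about 15 cm of free air under it, and finish while still holding it there. Leave the bolt, tape measure, spanner and small bushing where they are.

Things in the scene. Friction and masses are not known exactly. Their poses are not given: they have to be found in the camera images.
- sleeve_1_center (a point): centre of a capped metal sleeve, on its axis, 38 mm above its underside, z along the axis to the cap. The two sleeves look exactly alike: upright plain cylinders, 50 mm in diameter, 76 mm tall, standing on the bench, flat cap up. From below each has a round blind bore, 26 mm in diameter and 26 mm deep; above it a closed chamber hides the core
- sleeve_2_center (a point): centre of a capped metal sleeve, on its axis, 38 mm above its underside, z along the axis to the cap. The two sleeves look exactly alike: upright plain cylinders, 50 mm in diameter, 76 mm tall, standing on the bench, flat cap up. From below each has a round blind bore, 26 mm in diameter and 26 mm deep; above it a closed chamber hides the core
- sleeve_1: the sleeve of sleeve_1_center; origin at the centre of its underside, z up its axis. In all the light sleeve weighs 0.2 to 0.3 kg, the heavy one (steel core) 0.5 to 0.8 kg; which of the two is heavy changes from run to run and nothing but the weight tells
- sleeve_2: the sleeve of sleeve_2_center; origin at the centre of its underside, z up its axis. In all the light sleeve weighs 0.2 to 0.3 kg, the heavy one (steel core) 0.5 to 0.8 kg; which of the two is heavy changes from run to run and nothing but the weight tells
- post_stand: fixed low stand: round dark steel base, 72 mm in diameter, 8 mm thick, one upright steel post in its middle, 18 mm in diameter, its tip 31 mm above the bench, the top 9 mm tapered. A sleeve goes over the post with 4 mm play all round and then stands on the base, its centre 46 mm above the bench. Origin on the bench under the post's axis, z up
- tray: fixed shallow blue plastic tray of nuts, 114 x 170 mm, 28 mm high, long along its own y; origin at the centre of its underside, on the bench
- bolt: bystander: loose steel hex bolt lying on the bench, 23 x 58 mm, 20 mm high, long along its own y; origin at the centre of its underside
- tape_measure: bystander: loose yellow tape measure, 64 x 69 mm, 32 mm high; origin at the centre of its underside
- spanner: bystander: loose combination spanner lying flat, 24 x 172 mm, 9 mm high, long along its own y; origin at the centre of its underside
- small_bushing: bystander: loose small flanged bushing, 28 mm in diameter, 18 mm high; origin at the centre of its underside
Mind the look-alikes: they are no part of the job. There is more than one size of the tray; the one meant has the size given above.

How it is judged:
By the outcome, as a careful person would: the job done as asked, in the order asked, and still so for the second after the job is handed in, while the arm keeps its last pose, push and grip.
It also fails if it takes over 72 s, if anything falls off the work surface, if the arm or the gripper's body presses on something with over 40 N, if the wrist force passes 120 N, or if a joint passes its speed limit or range.

ROBOT

A 7-joint arm with a two-finger parallel gripper is mounted at the origin on a cart in front of the work surface, level with it; the furniture and walls round the work are solid. World frame = base frame: x ahead of the robot, y to its left, z up, the work surface at z = 0. Lengths are in m, angles in rad, forces in N, time in s.
With the tool pointing down it reaches from about 0.4 to 0.85 m from the base axis. Payload 10.4 kg.
Tool frame: the origin (TCP) lies on the centre line of the jaws, within the pads' length; the fingertips stand 17 mm ahead of it and the grasp point (between the pads) lies 2 mm behind it (manip.tcp_to_tips is the distance from the TCP to the fingertips, in m); z points along the fingers, x is the direction in which the jaws open and shut, and the axes are right-handed (so a half turn about z gives the same grasp; the last joint's range is limited). The gripper opens to 85 mm and grips with 20 to 120 N. Pads are 22 mm wide; open, the fingers measure 114 mm over their backs; the gripper's body (76 mm by 85 mm) begins 54 mm behind the grasp point. The pads swing forward as they close: fully open they stand 13 mm farther back than shut.
Start: joints at [1.168, 0.332, -0.065, 1.46, 0.022, 1.35, -0.088], TCP at [0.232, -0.58, 0.248] pointing down, gripper open.
Joint ranges: [-2.6, 2.6], [-0.5, 2.12], [-1.47, 1.34], [0.16, 2.42], [-1.27, 4.41], [0.06, 2.06], [-2.6, 2.6]. Speed limits (rad/s): [2.22, 2.22, 2.79, 2.79, 3.14, 3.14, 3.14].

INTERFACE

Orientations are given as a unit quaternion [x, y, z, w].
In Python, from workcell import manip gives the robot as it stands.
- The arm moves only by the shell command python3 -m pendant 'ROWS' [FORCE]. ROWS is JSON, a list of rows, each a list of 3 entries, a list of its own where there are three numbers: the shift along the world's x, y, z in cm, then the turn, a rotation vector about the world's x, y, z in degrees, then the closure in counts, from 0 (fully open) to 255 (shut). A call has 1 to 12 rows; each row shifts and turns the pose as measured when the row begins; what a row does not reach is not made up. A row lasts 1/8 s, in which the tool goes at most 62.5 mm and 10.7 degrees, less where a joint would pass 70% of its speed; a pose out of reach is approached as far as the arm can. A call is refused whole if a number of a shift passes 6.25 or a number of a turn 10.7, either way. A call with a gripper value outside its range is refused whole. The fingers move at their own pace and stop on an object; FORCE is the grip in N (left out, the last holds). Time passes only in rows, so rows that do not move let the fingers close. It gives the time, the measured TCP pose, the force and the opening at its end, in the units of the state.
- manip.get_obs(): the state, without advancing time (a new reading comes with each control period).
- manip.camera(name): name is "side" or "top"; returns a dict with "pixels" (384x512x3 uint8, red, green, blue), "range_z" (384x512 float32, m along the optical axis (not along the pixel's ray), 0 where there is no reading), "K" (3x3 intrinsics, pixels), "origin" and "rotation" of the camera in the world. Camera axes: x right, y down, z forward; pixel columns grow to the right and rows downward; lengths in m; the calibration is good to about 2 mm. A picture is of the moment at which its call begins.
- manip.hand_in(): hands the job in, once; it reports no verdict.
The state is a dict: "clock": time; "joint_pos": joint angles; "joint_velocities": joint speeds; "tau": joint torques, N m; "position": TCP position; "ee_rot": TCP orientation; "ft_force": force on the tool from outside, world axes, zero at the start; "torque": the same for the moment, N m; "grip_width": opening from 0.0 (shut) to 1.0 (fully open).
Only numpy, scipy, OpenCV 4.12 (cv2) and the standard library are available. Lean on these libraries where they do the work, as an engineer would, in place of code of your own. Each camera call takes 0.05 s, during which the arm holds its last target.

## Working session

There is one attempt and no reset: what is moved stays moved. The work goes in short steps, Python scripts to look and compute and a shell command to move; the robot and the scene stay as the last step left them, time stands still between calls to the robot, and variables do not carry over. Pictures are saved under pics/ and viewed, and the job is handed in when it is done.

```bash
mkdir -p pics; ls
python3 - <<'E'
from workcell import manip
import cv2,numpy as np
o=manip.get_obs()
for k,v in o.items(): print(k,np.round(v,3))
for n in("top","side"):
    c=manip.camera(n); cv2.imwrite(f"pics/{n}0.png",c["pixels"][:,:,::-1]); np.savez(f"{n}0.npz",**c)
    print(n,c["K"],c["origin"],c["rotation"])
E
```

```text
pics
clock 0.0
joint_pos [ 1.168  0.333 -0.065  1.461  0.022  1.35  -0.088]
joint_velocities [ 0.002  0.     0.    -0.    -0.    -0.002  0.   ]
tau [ 0.0000e+00 -6.2545e+01  4.9000e-02 -3.9160e+01  1.6000e-02  1.0000e-02
  0.0000e+00]
position [ 0.232 -0.58   0.247]
ee_rot [ 0.828 -0.561 -0.001 -0.   ]
ft_force [ 1.117 -0.509  0.543]
torque [ 0.001 -0.002  0.019]
grip_width 1.002
top [[374.54663433   0.         253.2345586 ]
 [  0.         374.54663433 186.36910468]
 [  0.           0.           1.        ]] [ 0.39656347 -0.09707406  1.12939622] [-0.70215478  0.70619623 -0.05880154  0.06933925]
side [[499.12792528   0.         254.98236374]
 [  0.         499.12792528 194.28762492]
 [  0.           0.           1.        ]] [ 0.58966601 -1.32309397  0.61709041] [ 0.83778493 -0.00175127  0.01041451 -0.54589823]
```

View pics/top0.png

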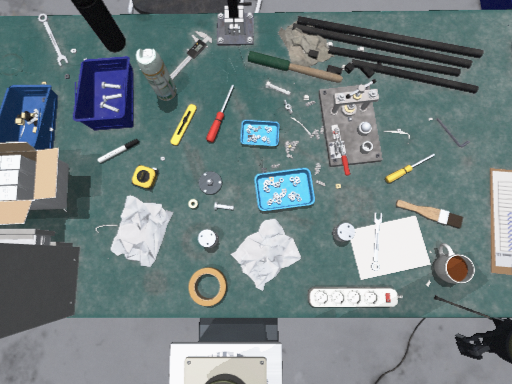

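View pics/side0.png

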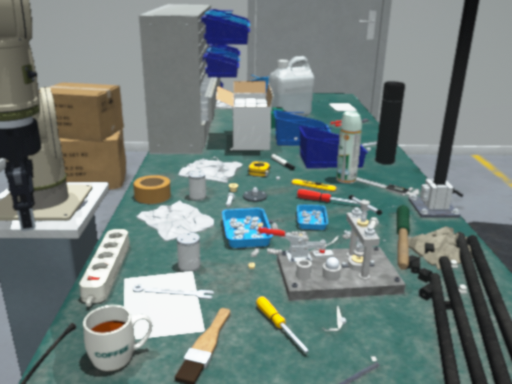

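The top view shows the two sleeve caps at about (207,240) and (345,233). The post stand is at (209,182), the larger tray at (285,190) and the smaller look-alike tray at (260,134). Bystanders: tape measure (145,177), bushing (193,203), bolt (223,207), spanner (377,243). Other look-alikes are the cylinders on the fixture plate near (365,130) and (365,147). Next I'll measure positions and take a close crop.

```bash
cat > h.py <<'E'
import numpy as np,cv2
from scipy.spatial.transform import Rotation as R
def rot(c):
    r=np.asarray(c["rotation"]); return R.from_quat(r).as_matrix() if r.size==4 else r
def ray(c,u,v,z):
    K=c["K"]; d=rot(c)@np.array([(u-K[0,2])/K[0,0],(v-K[1,2])/K[1,1],1.]); o=np.asarray(c["origin"])
    return o+d*(z-o[2])/d[2]
def cloud(c):
    K=c["K"]; Z=c["range_z"]; v,u=np.mgrid[:384,:512]
    P=np.stack([(u-K[0,2])/K[0,0]*Z,(v-K[1,2])/K[1,1]*Z,Z],-1)
    P=P@rot(c).T+c["origin"]; P[Z==0]=np.nan; return P
def proj(c,p):
    q=rot(c).T@(np.asarray(p)-c["origin"]); q=c["K"]@q; return q[:2]/q[2]
E
python3 - <<'E'
from h import *
c=dict(np.load("top0.npz")); P=cloud(c); px=c["pixels"].astype(int)
s=dict(np.load("side0.npz")); PS=cloud(s)
def circ(m,name,h):
    m=m.astype(np.uint8); ct,_=cv2.findContours(m,cv2.RETR_EXTERNAL,cv2.CHAIN_APPROX_NONE)
    k=max(ct,key=cv2.contourArea); (u,v),r=cv2.minEnclosingCircle(k); print(name,"px",u,v,r,cv2.contourArea(k),"pos",ray(c,u,v,h).round(4))
for (u,v) in((207,240),(345,233),(209,182)):
    w=np.zeros((384,512),bool); w[v-22:v+23,u-22:u+23]=1
    z=P[:,:,2]
    if v!=182:
        m=w&(abs(z-.076)<.012); q=P[m]; print(m.sum(),np.nanmedian(q,0),(np.nanmin(q,0)+np.nanmax(q,0))/2); circ(m,"cap",.076)
    else:
        m=w&(z>.004)&(z<.05); circ(m,"stand",.008)
        m=w&(z>.022)&(z<.05); print(m.sum()); circ(m,"tip",.031)
# trays
hsv=cv2.cvtColor(c["pixels"],cv2.COLOR_RGB2HSV)
m=cv2.inRange(hsv,(90,120,120),(110,255,255)); ct,_=cv2.findContours(m,0,2)
for k in ct:
    if cv2.contourArea(k)>400:
        r=cv2.minAreaRect(cv2.convexHull(k)); b=cv2.boxPoints(r); w=np.array([ray(c,*p,.028) for p in b]); print("tray",r,ray(c,*r[0],.028).round(3),[np.linalg.norm(w[i]-w[i-1]).round(3) for i in(0,1)])
cr=c["pixels"][160:270,180:370,::-1]; cv2.imwrite("pics/crop.png",cv2.resize(cr,None,fx=4,fy=4,interpolation=cv2.INTER_CUBIC))
cr=s["pixels"][150:300,130:290,::-1]; cv2.imwrite("pics/crops.png",cv2.resize(cr,None,fx=4,fy=4,interpolation=cv2.INTER_CUBIC))
E
```

```text
251 [0.44423514 0.04836093 0.07501722] [0.44577966 0.04982651 0.07258925]
cap px 206.9166717529297 237.9166717529297 8.982333183288574 228.0 pos [0.4444 0.0484 0.076 ]
262 [ 0.4601424  -0.33888814  0.07467582] [ 0.46044354 -0.34074867  0.07278638]
cap px 345.73468017578125 231.19387817382812 9.300421714782715 237.0 pos [ 0.461  -0.3391  0.076 ]
stand px 210.05926513671875 182.42591857910156 11.622535705566406 377.0 pos [0.6156 0.0511 0.008 ]
24
tip px 209.2894744873047 181.44737243652344 2.7663872241973877 16.0 pos [0.6141 0.0505 0.031 ]
tray ((284.2619934082031, 188.96505737304688), (38.063148498535156, 57.623374938964844), 82.40535736083984) [ 0.59  -0.174  0.028] [np.float64(0.115), np.float64(0.174)]
tray ((259.5700378417969, 132.37937927246094), (38.237892150878906, 24.764179229736328), 3.5763344764709473) [ 0.767 -0.101  0.028] [np.float64(0.117), np.float64(0.08)]
tray ((23.8094539642334, 110.58596801757812), (39.23659133911133, 63.32453918457031), 15.5241117477417) [0.846 0.638 0.028] [np.float64(0.127), np.float64(0.205)]
```

```bash
ls pics
```

```text
crop.png
crops.png
side0.png
top0.png
```

View pics/crop.png

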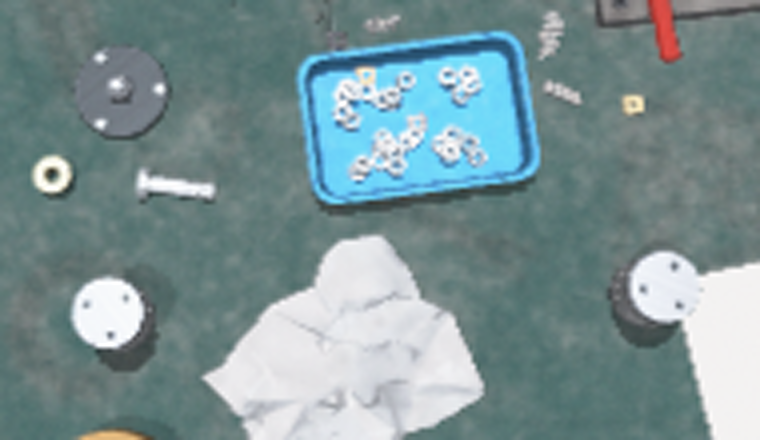

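View pics/crops.png

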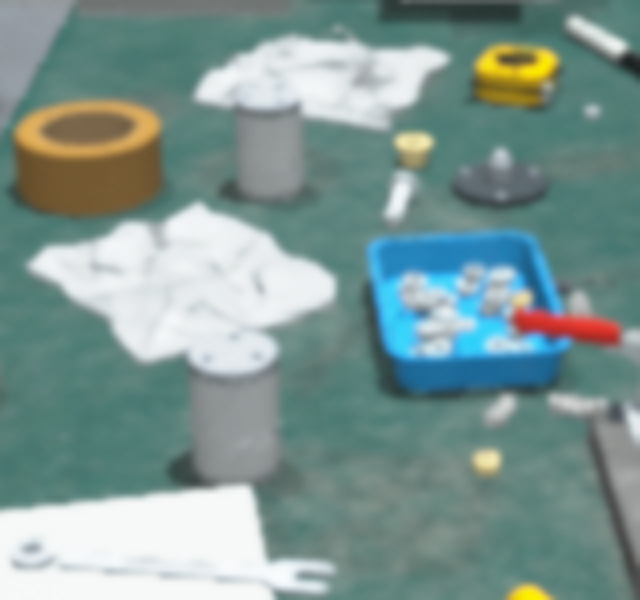

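The close crop confirms both sleeves: plain caps with three small holes, and the cap depth reads about 75 mm, matching the given height. It also shows the post stand, and the tray's measured 115 x 174 mm matches the description. I'll start with the right sleeve, which is nearest.

```bash
python3 -m pendant '[[[3.8,4,0],[0,0,0],0],[[3.8,4,0],[0,0,0],0],[[3.8,4,0],[0,0,0],0],[[3.8,4,0],[0,0,0],0],[[3.8,4,0],[0,0,0],0],[[3.8,4,0],[0,0,0],0]]' 40
```

```text
clock: 0.85
position: [0.4599, -0.3351, 0.2449]
ee_rot: [0.825, -0.565, -0.003, 0.0]
ft_force: [0.8, 0.0, -0.3]
grip_width: 1.001
```

```bash
python3 -m pendant '[[[0.1,-0.4,-5],[0,0,0],0],[[0,0,-5],[0,0,0],0],[[0,0,-3],[0,0,0],0],[[0,0,0],[0,0,0],0]]'
```

```text
clock: 1.35
position: [0.4645, -0.3329, 0.1112]
ee_rot: [0.828, -0.561, -0.003, -0.001]
ft_force: [0.2, -0.0, 1.4]
grip_width: 1.002
```

```bash
python3 -m pendant '[[[-0.35,-0.6,0],[0,0,0],0],[[0,0,0],[0,0,0],0]]'
python3 - <<'E'
from h import *
from workcell import manip
o=manip.get_obs(); print(o["position"].round(4) if hasattr(o["position"],"round") else o["position"])
s=manip.camera("side"); cv2.imwrite("pics/side1.png",cv2.resize(s["pixels"][120:290,100:300,::-1],None,fx=3,fy=3))
t=manip.camera("top"); cv2.imwrite("pics/top1.png",cv2.resize(t["pixels"][150:300,270:420,::-1],None,fx=4,fy=4))
# side check of sleeve axis at initial image
s0=dict(np.load("side0.npz"))
for n,p in dict(B=(.461,-.339,.0),Bt=(.461,-.339,.076),A=(.4444,.0484,0),At=(.4444,.0484,.076),post=(.6145,.0507,.031),tray=(.59,-.174,.028)).items(): print(n,proj(s0,p).round(1))
E
```

```text
clock: 1.6
position: [0.4616, -0.3403, 0.1137]
ee_rot: [0.828, -0.561, -0.001, -0.001]
ft_force: [0.7, -0.4, 0.1]
grip_width: 0.998
[ 0.4616 -0.3403  0.1137]
B [188.7 266.5]
Bt [187.4 237.4]
A [197.  197.3]
At [196.2 173.8]
post [253.7 188. ]
tray [245.2 223.2]
```

View pics/side1.png

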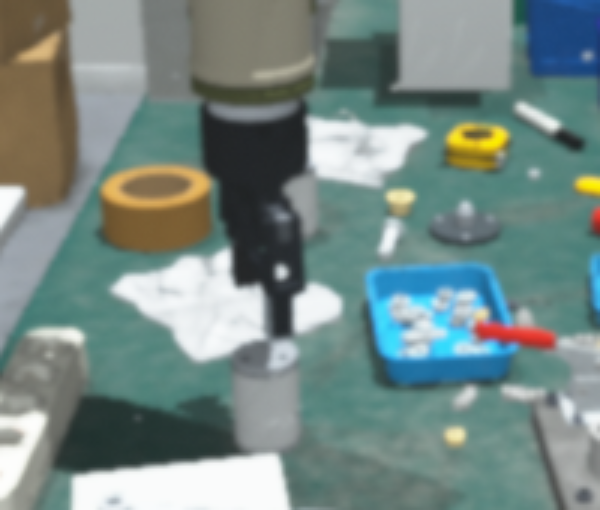

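View pics/top1.png

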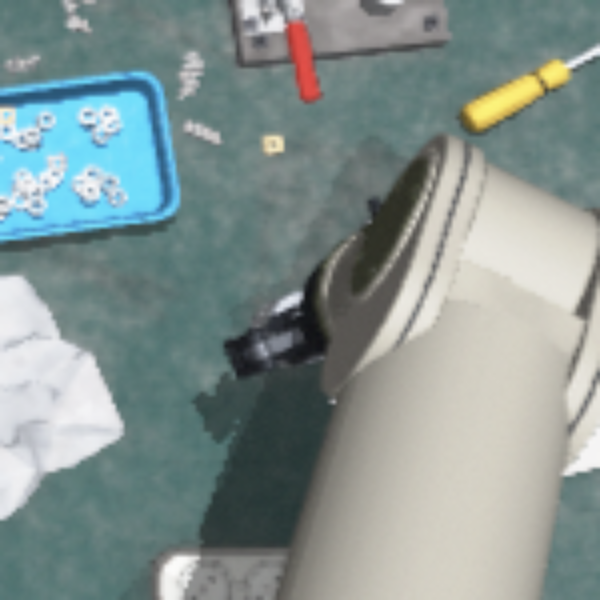

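The side view shows the jaws straddling the sleeve, whose column of about 189 matches the projected 188.7. Now I'll descend and close.

```bash
python3 -m pendant '[[[0,0,-3],[0,0,0],0],[[0,0.1,-2.5],[0,0,0],0],[[0,0,-0.8],[0,0,0],0],[[0,0,0],[0,0,0],0]]'
```

```text
clock: 2.2
position: [0.4644, -0.3399, 0.0533]
ee_rot: [0.828, -0.561, 0.002, -0.001]
ft_force: [0.5, 0.1, -0.6]
grip_width: 1.001
```

```bash
python3 -m pendant '[[[-0.3,0.1,-0.4],[0,0,0],0],[[0,0,0],[0,0,0],80],[[0,0,0],[0,0,0],255],[[0,0,0],[0,0,0],255],[[0,0,0],[0,0,0],255],[[0,0,0],[0,0,0],255]]' 50;  python3 -m pendant '[[[0,0,0],[0,0,0],255],[[0,0,0],[0,0,0],255]]'
```

```text
clock: 2.95
position: [0.4624, -0.3399, 0.0518]
ee_rot: [0.828, -0.561, 0.004, -0.001]
ft_force: [-0.6, -0.8, -0.4]
grip_width: 0.577
clock: 3.2
position: [0.4624, -0.3399, 0.0518]
ee_rot: [0.828, -0.561, 0.004, -0.001]
ft_force: [-0.2, 0.3, -1.1]
grip_width: 0.576
```

```bash
python3 -m pendant '[[[0,0,2],[0,0,0],255],[[0,0,2],[0,0,0],255],[[0,0,1],[0,0,0],255],[[0,0,0],[0,0,0],255],[[0,0,0],[0,0,0],255],[[0,0,0],[0,0,0],255]]'; for i in 1 2 3 4; do python3 -m pendant '[[[0,0,0],[0,0,0],255]]'|egrep "pos|ft|wid"; done; python3 -c "
from workcell import manip;print(manip.get_obs()['tau'])"
```

```text
clock: 3.95
position: [0.4603, -0.3383, 0.0997]
ee_rot: [0.828, -0.561, 0.001, -0.001]
ft_force: [-0.6, 0.2, -2.6]
grip_width: 0.574
position: [0.4601, -0.3381, 0.0991]
ft_force: [0.6, 1.1, -2.6]
grip_width: 0.575
position: [0.46, -0.3381, 0.0988]
ft_force: [-0.1, -0.5, -1.9]
grip_width: 0.572
position: [0.4599, -0.338, 0.0987]
ft_force: [-0.6, -0.7, -2.4]
grip_width: 0.578
position: [0.46, -0.3381, 0.0987]
ft_force: [-0.1, -0.1, -2.5]
grip_width: 0.578
[-5.73554807e-04 -5.99482083e+01 -2.77627967e+00 -3.52868307e+01
  5.35236992e-03 -9.20212042e-04 -4.99410748e-05]
```

Run:
```python
from h import *
from workcell import manip
s=manip.camera("side"); cv2.imwrite("pics/side2.png",cv2.resize(s["pixels"][120:290,100:300,::-1],None,fx=3,fy=3))
```

```text
(no output)
```

View pics/side2.png

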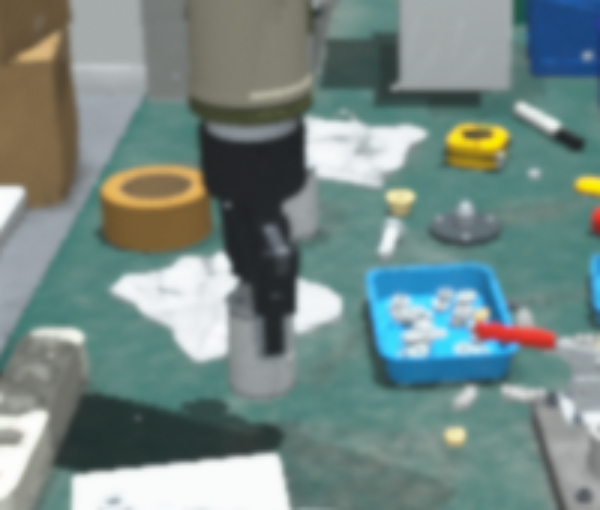

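The sleeve is clearly airborne, with its underside at crop (263,395) against about 440 before. It reads about 2.3 N, so it looks like the light one. I'll set it back down and weigh the other before deciding.

```bash
python3 -m pendant '[[[0,0,-2],[0,0,0],255],[[0,0,-1.5],[0,0,0],255],[[0,0,-0.6],[0,0,0],255],[[0,0,-0.2],[0,0,0],255],[[0,0,0],[0,0,0],255]]'
```

```text
clock: 5.12
position: [0.4605, -0.3385, 0.0551]
ee_rot: [0.828, -0.561, 0.001, -0.001]
ft_force: [0.0, 0.5, -2.4]
grip_width: 0.577
```

```bash
python3 -m pendant '[[[0,0,-0.25],[0,0,0],255],[[0,0,-0.15],[0,0,0],255],[[0,0,0],[0,0,0],255]]';python3 -m pendant '[[[0,0,0],[0,0,0],0],[[0,0,0],[0,0,0],0],[[0,0,0],[0,0,0],0],[[0,0,0],[0,0,0],0]]'
```

```text
clock: 5.5
position: [0.4611, -0.3389, 0.0519]
ee_rot: [0.828, -0.561, 0.002, -0.001]
ft_force: [0.0, 0.3, -1.4]
grip_width: 0.579
clock: 6.0
position: [0.4619, -0.3393, 0.0529]
ee_rot: [0.828, -0.561, 0.003, -0.001]
ft_force: [0.4, 0.1, 0.2]
grip_width: 1.002
```

```bash
python3 -m pendant '[[[0,0,3],[0,0,0],0],[[0,0,5],[0,0,0],0],[[0,0,4],[0,0,0],0],[[0,4,0],[0,0,0],0],[[-0.2,6,0],[0,0,0],0],[[-0.3,6,0],[0,0,0],0],[[-0.3,6,0],[0,0,0],0],[[-0.3,6,0],[0,0,0],0],[[-0.3,6,0],[0,0,0],0],[[-0.3,4.3,0],[0,0,0],0],[[0,0,0],[0,0,0],0]]'
```

```text
clock: 7.38
position: [0.4419, 0.0552, 0.1785]
ee_rot: [0.828, -0.561, 0.006, -0.002]
ft_force: [-0.1, -1.2, -0.1]
grip_width: 0.999
```

```bash
python3 -m pendant '[[[0.25,-0.7,-4],[0,0,0],0],[[0,0,-2.5],[0,0,0],0],[[0,0,0],[0,0,0],0],[[0,0,0],[0,0,0],0]]';python3 - <<'E'
from h import *
from workcell import manip
o=manip.get_obs(); print(np.round(o["position"],4))
s=manip.camera("side"); cv2.imwrite("pics/side3.png",cv2.resize(s["pixels"][120:290,100:300,::-1],None,fx=3,fy=3))
E
```

```text
clock: 7.88
position: [0.4457, 0.0453, 0.1135]
ee_rot: [0.827, -0.562, 0.008, -0.002]
ft_force: [-0.5, -0.6, 0.4]
grip_width: 1.003
[0.4457 0.0453 0.1135]
```

View pics/side3.png

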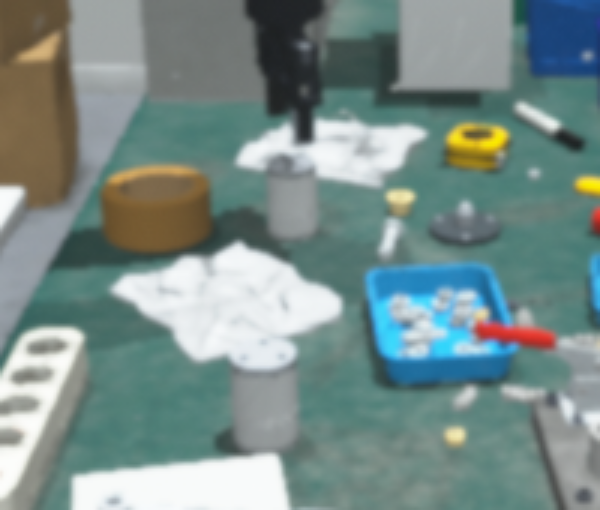

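```bash
python3 -m pendant '[[[-0.1,0.3,0],[0.3,0.9,0],0],[[0,0,-3],[0,0,0],0],[[0,0,-2.5],[0,0,0],0],[[0,0,-0.6],[0,0,0],0],[[0,0,0],[0,0,0],0]]'
```

```text
clock: 8.55
position: [0.4479, 0.0485, 0.0554]
ee_rot: [0.827, -0.563, 0.002, -0.001]
ft_force: [0.2, 0.0, -0.0]
grip_width: 1.006
```

```bash
python3 -m pendant '[[[-0.3,0,-0.4],[0,0,0],0],[[0,0,0],[0,0,0],0],[[0,0,0],[0,0,0],80],[[0,0,0],[0,0,0],255],[[0,0,0],[0,0,0],255],[[0,0,0],[0,0,0],255],[[0,0,0],[0,0,0],255],[[0,0,0],[0,0,0],255]]' 60;  python3 -m pendant '[[[0,0,2],[0,0,0],255],[[0,0,2],[0,0,0],255],[[0,0,1],[0,0,0],255],[[0,0,0],[0,0,0],255],[[0,0,0],[0,0,0],255],[[0,0,0],[0,0,0],255]]'; for i in 1 2 3 4; do python3 -m pendant '[[[0,0,0],[0,0,0],255]]'|egrep "pos|ft|wid"; done
```

```text
clock: 9.55
position: [0.4461, 0.049, 0.0537]
ee_rot: [0.827, -0.562, 0.003, -0.002]
ft_force: [-1.2, 1.3, 0.8]
grip_width: 0.561
clock: 10.3
position: [0.4418, 0.0473, 0.1001]
ee_rot: [0.827, -0.563, -0.001, 0.001]
ft_force: [-0.1, -0.1, -7.3]
grip_width: 0.567
position: [0.4415, 0.0473, 0.0997]
ft_force: [-0.1, 0.7, -7.5]
grip_width: 0.57
position: [0.4413, 0.0473, 0.0994]
ft_force: [-0.7, -0.1, -7.3]
grip_width: 0.566
position: [0.4413, 0.0474, 0.0994]
ft_force: [0.3, 0.4, -7.2]
grip_width: 0.563
position: [0.4413, 0.0474, 0.0993]
ft_force: [-0.6, -0.3, -6.6]
grip_width: 0.564
```

The left sleeve reads about 7.2 N (0.7 kg), so it is the heavy one, and the right one at about 2.4 N is the light one. I'll put the left one back down.

```bash
python3 -m pendant '[[[0,0,-2],[0,0,0],255],[[0,0,-1.5],[0,0,0],255],[[0,0,-0.6],[0,0,0],255],[[0,0,-0.2],[0,0,0],255],[[0,0,-0.2],[0,0,0],255],[[0,0,0],[0,0,0],255]]'
```

```text
clock: 11.55
position: [0.4426, 0.0475, 0.0541]
ee_rot: [0.827, -0.563, -0.0, 0.001]
ft_force: [-0.8, -0.5, -7.8]
grip_width: 0.566
```

```bash
python3 -m pendant '[[[0,0,-0.25],[0,0,0],255],[[0,0,0],[0,0,0],255]]';python3 -m pendant '[[[0,0,-0.15],[0,0,0],255],[[0,0,0],[0,0,0],255]]'
```

```text
clock: 11.8
position: [0.4435, 0.0479, 0.0542]
ee_rot: [0.827, -0.563, 0.001, 0.001]
ft_force: [-0.5, 0.3, -7.2]
grip_width: 0.564
clock: 12.05
position: [0.444, 0.0481, 0.0538]
ee_rot: [0.827, -0.563, 0.001, 0.001]
ft_force: [-0.5, 0.1, -5.8]
grip_width: 0.56
```

```bash
python3 -m pendant '[[[0,0,-0.3],[0,0,0],255],[[0,0,-0.2],[0,0,0],255],[[0,0,0],[0,0,0],255]]'
```

```text
clock: 12.42
position: [0.4451, 0.0486, 0.054]
ee_rot: [0.827, -0.563, 0.002, 0.002]
ft_force: [0.1, -0.3, -7.6]
grip_width: 0.566
```

```bash
python3 -m pendant '[[[0,0,-0.4],[0,0,0],255]]';python3 -m pendant '[[[0,0,-0.4],[0,0,0],255]]'; python3 -m pendant '[[[0,0,0],[0,0,0],255]]'
```

```text
clock: 12.55
position: [0.4462, 0.0492, 0.053]
ee_rot: [0.827, -0.563, 0.003, 0.002]
ft_force: [-20.7, -0.8, 54.0]
grip_width: 0.565
clock: 12.68
position: [0.4476, 0.0498, 0.0527]
ee_rot: [0.827, -0.563, 0.004, 0.002]
ft_force: [-23.2, -3.4, 59.6]
grip_width: 0.571
clock: 12.8
position: [0.4481, 0.0499, 0.0535]
ee_rot: [0.827, -0.563, 0.005, 0.002]
ft_force: [-1.2, 0.9, -8.1]
grip_width: 0.563
```

It is touching, within about half a millimetre of the bench. Releasing here.

```bash
python3 -m pendant '[[[0,0,0],[0,0,0],0],[[0,0,0],[0,0,0],0],[[0,0,0],[0,0,0],0],[[0,0,0],[0,0,0],0]]'; python3 -m pendant '[[[0,0,3],[0,0,0],0],[[0,0,5],[0,0,0],0],[[0,0,4],[0,0,0],0],[[0,-4,0],[0,0,0],0],[[0.2,-6,0],[0,0,0],0],[[0.3,-6,0],[0,0,0],0],[[0.3,-6,0],[0,0,0],0],[[0.3,-6,0],[0,0,0],0],[[0.3,-6,0],[0,0,0],0],[[0,-3.5,0],[0,0,0],0],[[0,0,0],[0,0,0],0],[[0,0,0],[0,0,0],0]]'
python3 - <<'E'
from h import *
from workcell import manip
c=manip.camera("top"); P=cloud(c); z=P[:,:,2]
for (u,v) in((207,240),(345,233)):
    w=np.zeros((384,512),bool); w[v-25:v+25,u-25:u+25]=1
    m=(w&(abs(z-.076)<.012)).astype(np.uint8); ct,_=cv2.findContours(m,0,1)
    for k in ct:
        (a,b),r=cv2.minEnclosingCircle(k)
        if r>4: print(a,b,r,ray(c,a,b,.076).round(4))
cv2.imwrite("pics/top4.png",cv2.resize(c["pixels"][150:300,180:380,::-1],None,fx=4,fy=4))
E
```

```text
clock: 13.3
position: [0.4495, 0.05, 0.0535]
ee_rot: [0.827, -0.563, 0.006, 0.001]
ft_force: [0.2, -0.1, 0.3]
grip_width: 1.001
clock: 14.8
position: [0.4613, -0.3361, 0.1768]
ee_rot: [0.828, -0.561, 0.007, 0.0]
ft_force: [0.1, 0.3, 0.3]
grip_width: 0.999
207.41378784179688 238.29310607910156 9.035393714904785 [0.4433 0.0469 0.076 ]
342.5 227.0 6.265082359313965 [ 0.4727 -0.3306  0.076 ]
```

View pics/top4.png

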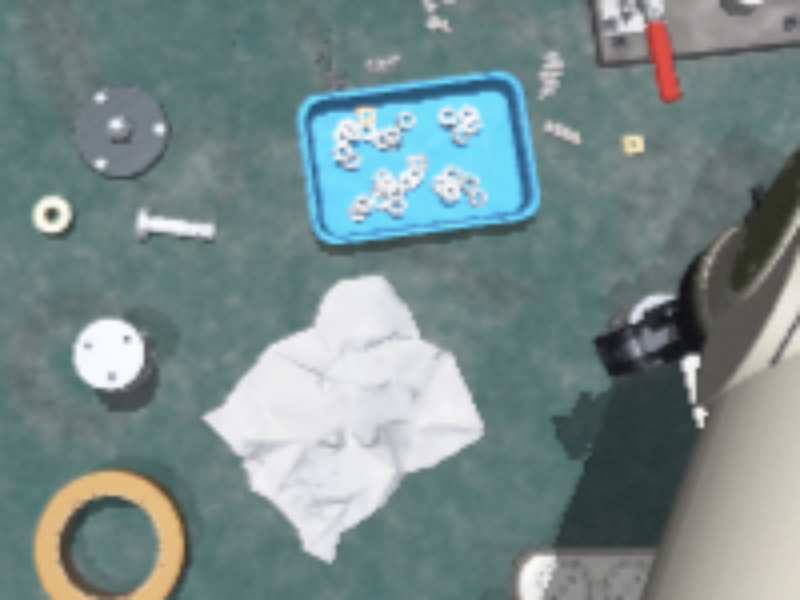

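The heavy sleeve stands upright at crop (110,355), with the bolt and bushing undisturbed. The light sleeve is under the jaws, so I'll grasp it now.

```bash
python3 -m pendant '[[[0,-0.3,-4],[0.45,0.65,0],0],[[0,0,-4],[0,0,0],0],[[0,0,-2.5],[0,0,0],0],[[0,0,-1],[0,0,0],0],[[0,0,0],[0,0,0],0]]'
```

```text
clock: 15.48
position: [0.464, -0.3334, 0.0611]
ee_rot: [0.83, -0.558, 0.001, -0.0]
ft_force: [-0.5, 0.3, 0.8]
grip_width: 1.0
```

```bash
python3 -m pendant '[[[-0.35,-0.6,-0.6],[0,0,0],0],[[0,0,0],[0,0,0],0],[[0,0,0],[0,0,0],0]]'
```

```text
clock: 15.85
position: [0.4616, -0.3405, 0.0575]
ee_rot: [0.83, -0.558, 0.004, -0.0]
ft_force: [-0.8, -0.3, -0.2]
grip_width: 0.999
```

```bash
python3 -m pendant '[[[0,0.1,-0.5],[0.2,0.3,0],0],[[0,0,0],[0,0,0],0],[[0,0,0],[0,0,0],80],[[0,0,0],[0,0,0],255],[[0,0,0],[0,0,0],255],[[0,0,0],[0,0,0],255],[[0,0,0],[0,0,0],255],[[0,0,0],[0,0,0],255]]' 50;  python3 -m pendant '[[[0,0,2],[0,0,0],255],[[0,0,4],[0,0,0],255],[[0,0,4],[0,0,0],255],[[0,0,2],[0,0,0],255],[[1,2,0],[0,0,0],255],[[2,5,0],[0,0,0],255],[[2,5,0],[0,0,0],255],[[2,5,0],[0,0,0],255],[[2,5,0],[0,0,0],255],[[2,5,0],[0,0,0],255],[[2,4,0],[0,0,0],255],[[0,0,0],[0,0,0],255]]'
```

```text
clock: 16.85
position: [0.462, -0.3395, 0.0529]
ee_rot: [0.83, -0.558, 0.001, -0.0]
ft_force: [-0.1, 0.3, 0.9]
grip_width: 0.577
clock: 18.35
position: [0.5893, -0.0186, 0.1712]
ee_rot: [0.829, -0.559, -0.004, 0.0]
ft_force: [-0.5, -0.0, -2.1]
grip_width: 0.578
```

```bash
python3 -m pendant '[[[1.2,3.2,0],[-0.25,-0.4,0],255],[[1.1,3.2,0],[0,0,0],255],[[0,0,-2],[0,0,0],255],[[0,0,-2],[0,0,0],255],[[0,0,0],[0,0,0],255],[[0,0,0],[0,0,0],255]]'
python3 - <<'E'
from h import *
from workcell import manip
o=manip.get_obs(); p=np.array(o["position"]); print(p.round(4),np.round(o["ee_rot"],4))
s=manip.camera("side"); cv2.imwrite("pics/side5.png",cv2.resize(s["pixels"][100:230,180:330,::-1],None,fx=5,fy=4.5)[:600])
t=manip.camera("top"); cv2.imwrite("pics/top5.png",cv2.resize(t["pixels"][130:250,150:290,::-1],None,fx=5,fy=5))
print(proj(s,[p[0],p[1],p[2]-.0528]),proj(s,[.6145,.0507,.031]),proj(s,[.6145,.0507,.008]))
E
```

```text
clock: 19.1
position: [0.6108, 0.0405, 0.1263]
ee_rot: [0.827, -0.562, -0.001, 0.003]
ft_force: [0.5, -0.8, -2.8]
grip_width: 0.577
[0.6108 0.0405 0.1263] [ 8.275e-01 -5.615e-01 -8.000e-04  3.100e-03]
[252.64859595 176.12297697] [253.66899567 188.04928984] [253.55842679 195.07471754]
```

View pics/side5.png

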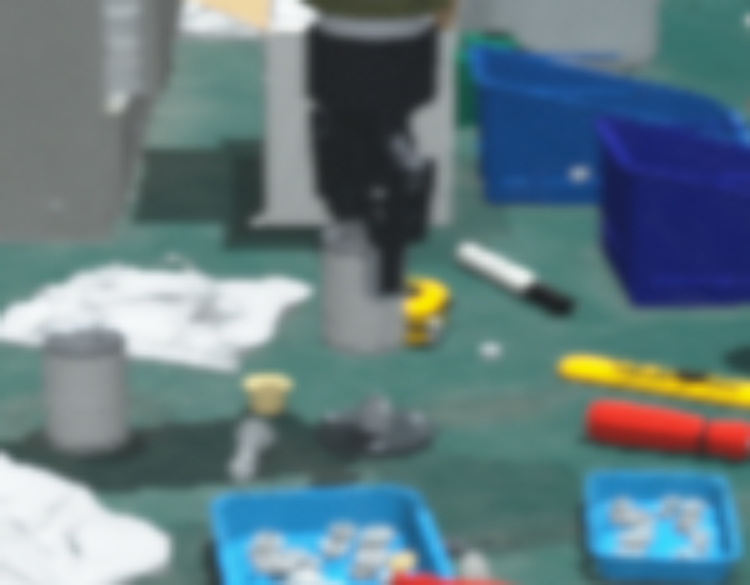

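View pics/top5.png

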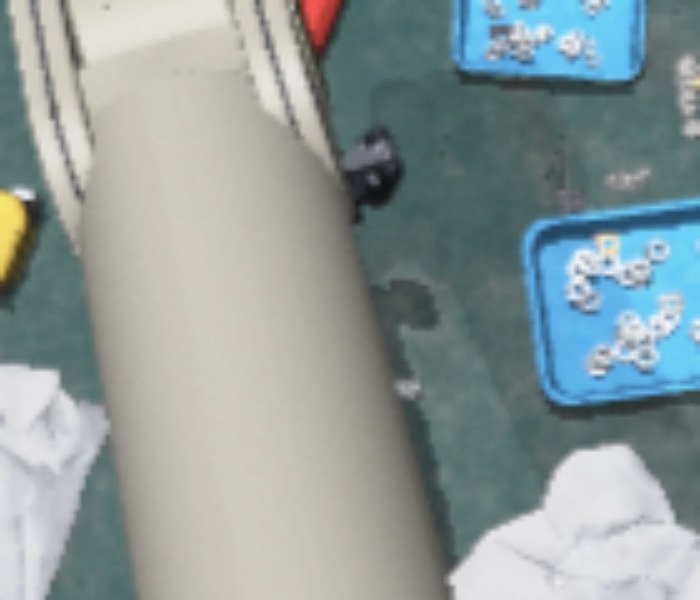

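Run:
```python
from h import *
from workcell import manip
s0=dict(np.load("side0.npz")); c=dict(np.load("top0.npz"))
cv2.imwrite("pics/st_s.png",cv2.resize(s0["pixels"][170:215,225:285,::-1],None,fx=10,fy=10,interpolation=cv2.INTER_NEAREST))
cv2.imwrite("pics/st_t.png",cv2.resize(c["pixels"][160:205,185:235,::-1],None,fx=12,fy=12,interpolation=cv2.INTER_NEAREST))
```

```text
(no output)
```

View pics/st_s.png

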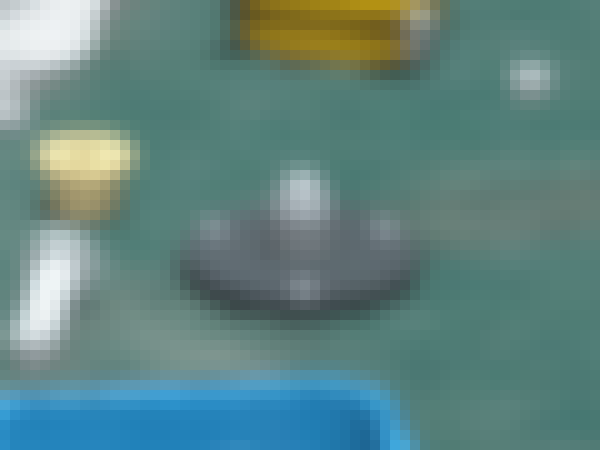

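View pics/st_t.png

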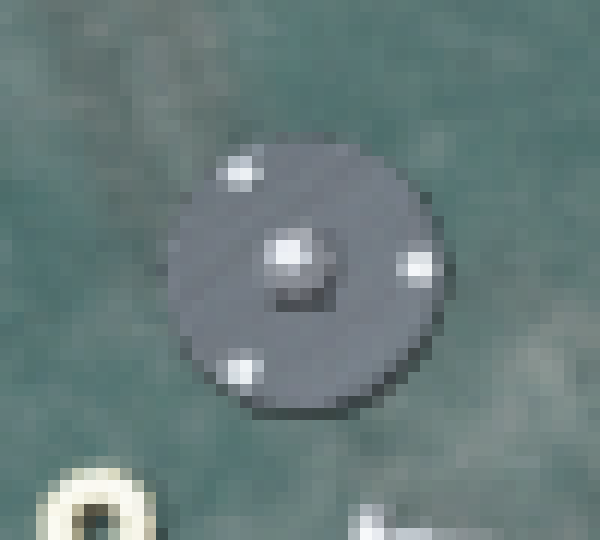

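```bash
python3 -m pendant '[[[0.4,0.9,0],[0.25,-0.3,0],255],[[0,0,0],[0,0,0],255],[[0,0,0],[0,0,0],255]]'; python3 -m pendant '[[[0,0,-2.5],[0,0,0],255],[[0,0,-1],[0,0,0],255],[[0,0,0],[0,0,0],255]]'
```

```text
clock: 19.58
position: [0.6158, 0.0504, 0.1278]
ee_rot: [0.827, -0.561, 0.001, -0.001]
ft_force: [0.0, -0.1, -2.3]
grip_width: 0.578
clock: 19.95
position: [0.6164, 0.0505, 0.093]
ee_rot: [0.828, -0.561, 0.002, -0.002]
ft_force: [-0.2, 0.6, -3.0]
grip_width: 0.576
```

Run:
```python
from h import *
from workcell import manip
o=manip.get_obs(); p=np.array(o["position"]); print(p.round(4),np.round(o["ee_rot"],4))
s=manip.camera("side"); cv2.imwrite("pics/side6.png",cv2.resize(s["pixels"][155:215,225:285,::-1],None,fx=10,fy=10,interpolation=cv2.INTER_NEAREST))
for z in(.04,.08): print(proj(s,[p[0],p[1],z]))
```

```text
[0.6164 0.0505 0.093 ] [ 0.8275 -0.5614  0.0018 -0.0016]
[254.34570453 185.30745899]
[254.54922633 172.81706785]
```

View pics/side6.png

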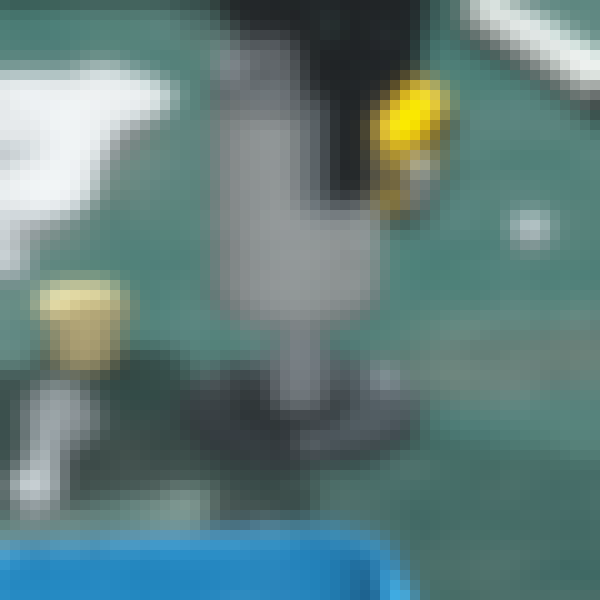

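The sleeve's columns (218–380, centre about 299) line up with the post at about 300 in the crop. I'll lower it gently.

```bash
python3 -m pendant '[[[0,0,-0.8],[0,0,0],255],[[0,0,-0.6],[0,0,0],255]]'; python3 -m pendant '[[[0,0,-0.5],[0,0,0],255]]'; python3 -m pendant '[[[0,0,-0.3],[0,0,0],255]]'
```

```text
clock: 20.25
position: [0.6175, 0.0506, 0.0803]
ee_rot: [0.827, -0.562, 0.003, -0.003]
ft_force: [0.5, -0.3, -2.8]
grip_width: 0.574
clock: 20.38
position: [0.6176, 0.0506, 0.075]
ee_rot: [0.827, -0.562, 0.003, -0.003]
ft_force: [0.2, -0.9, -2.9]
grip_width: 0.58
clock: 20.5
position: [0.6175, 0.0506, 0.0716]
ee_rot: [0.827, -0.562, 0.003, -0.002]
ft_force: [0.3, -1.0, -2.6]
grip_width: 0.574
```

```bash
python3 -m pendant '[[[-0.05,0,-0.4],[0,0,0],255]]'; python3 -m pendant '[[[-0.05,0,-0.4],[0,0,0],255]]'; python3 -m pendant '[[[0,0,-0.2],[0,0,0],255]]';python3 -m pendant '[[[0,0,0],[0,0,0],255]]'
```

```text
clock: 20.62
position: [0.617, 0.0506, 0.0675]
ee_rot: [0.827, -0.562, 0.003, -0.003]
ft_force: [-0.1, -0.7, -1.3]
grip_width: 0.575
clock: 20.75
position: [0.6165, 0.0506, 0.0632]
ee_rot: [0.827, -0.562, 0.003, -0.003]
ft_force: [0.0, 0.3, -1.9]
grip_width: 0.58
clock: 20.88
position: [0.6164, 0.0506, 0.0609]
ee_rot: [0.827, -0.562, 0.003, -0.003]
ft_force: [0.9, 1.5, 7.9]
grip_width: 0.574
clock: 21.0
position: [0.6165, 0.0506, 0.061]
ee_rot: [0.827, -0.562, 0.003, -0.003]
ft_force: [-0.2, 0.2, -1.2]
grip_width: 0.576
```

Contact came at the expected height (0.061). I'll release, retreat straight up and check.

```bash
python3 -m pendant '[[[0,0,0],[0,0,0],0],[[0,0,0],[0,0,0],0],[[0,0,0],[0,0,0],0],[[0,0,0],[0,0,0],0]]'; python3 -m pendant '[[[0,0,2],[0,0,0],0],[[0,0,4],[0,0,0],0],[[0,0,4],[0,0,0],0],[[0,0,2],[0,0,0],0],[[0,-3,0],[0,0,0],0],[[0,-6,0],[0,0,0],0],[[0,-6,0],[0,0,0],0],[[0,-4,0],[0,0,0],0],[[0,0,0],[0,0,0],0],[[0,0,0],[0,0,0],0]]'
python3 - <<'E'
from h import *
from workcell import manip
c=manip.camera("top"); P=cloud(c); z=P[:,:,2]
for (u,v,h) in((207,240,.076),(209,180,.084)):
    w=np.zeros((384,512),bool); w[v-25:v+25,u-25:u+25]=1
    m=(w&(abs(z-h)<.012)).astype(np.uint8); ct,_=cv2.findContours(m,0,1)
    for k in ct:
        (a,b),r=cv2.minEnclosingCircle(k)
        if r>4: print(a,b,r,ray(c,a,b,h).round(4), np.nanmedian(z[m>0]))
s=manip.camera("side")
a=cv2.resize(c["pixels"][150:300,180:330,::-1],None,fx=2.6,fy=2.6); b=cv2.resize(s["pixels"][120:270,150:300,::-1],None,fx=2.6,fy=2.6)
cv2.imwrite("pics/both7.png",np.hstack([a,b]))
E
```

```text
clock: 21.5
position: [0.6174, 0.0507, 0.0621]
ee_rot: [0.827, -0.562, 0.004, -0.003]
ft_force: [-0.4, 0.2, -0.1]
grip_width: 1.001
clock: 22.75
position: [0.6178, -0.142, 0.2017]
ee_rot: [0.829, -0.56, 0.009, -0.007]
ft_force: [-0.3, 0.9, -0.5]
grip_width: 1.001
207.41378784179688 238.29310607910156 9.035393714904785 [0.4433 0.0469 0.076 ] 0.07505286678436884
207.3095245361328 178.2142791748047 8.85603141784668 [0.613  0.0492 0.084 ] 0.08288865773330711
```

View pics/both7.png

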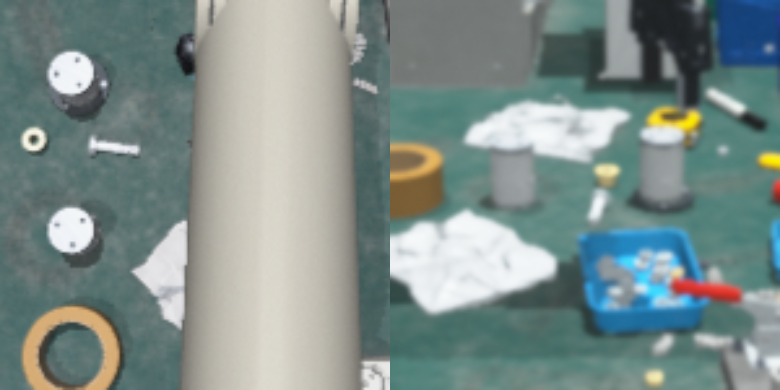

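The light sleeve is seated on the stand: its cap reads 83 mm, upright, and its column sits on the base in the side view. The bolt and bushing are untouched. Now for the heavy one.

```bash
python3 -m pendant '[[[-2,2,0],[-0.1,1.3,0],0],[[-4,4.2,0],[0,0,0],0],[[-4,4.2,0],[0,0,0],0],[[-4,4.2,0],[0,0,0],0],[[-2.8,3.8,0],[0,0,0],0],[[0,0,-3],[0,0,0],0],[[0,0,-3],[0,0,0],0],[[0,0,0],[0,0,0],0],[[0,0,0],[0,0,0],0]]'
```

```text
clock: 23.98
position: [0.4434, 0.0586, 0.1435]
ee_rot: [0.835, -0.551, 0.003, -0.001]
ft_force: [0.4, -0.6, -0.1]
grip_width: 0.999
```

```bash
python3 -m pendant '[[[0.15,-1,-1.5],[0.1,0.3,0],0],[[0,0,-1],[0,0,0],0],[[0,0,0],[0,0,0],0],[[0,0,0],[0,0,0],0]]'
```

```text
clock: 24.48
position: [0.4461, 0.0475, 0.1184]
ee_rot: [0.834, -0.551, 0.001, -0.001]
ft_force: [-0.1, -0.1, -0.6]
grip_width: 0.998
```

```bash
python3 -m pendant '[[[-0.1,0,-3],[0,0,0],0],[[0,0,-2.5],[0,0,0],0],[[-0.2,0,-1],[0,0,0],0],[[0,0,0],[0,0,0],0]]'
```

```text
clock: 24.98
position: [0.4444, 0.0478, 0.0535]
ee_rot: [0.834, -0.551, 0.002, -0.002]
ft_force: [0.6, -0.2, 0.6]
grip_width: 1.005
```

```bash
python3 -m pendant '[[[0,0,0],[0,0.3,0],0],[[0,0,0],[0,0,0],0],[[0,0,0],[0,0,0],80],[[0,0,0],[0,0,0],255],[[0,0,0],[0,0,0],255],[[0,0,0],[0,0,0],255],[[0,0,0],[0,0,0],255],[[0,0,0],[0,0,0],255]]' 70;  python3 -m pendant '[[[0,0,2],[0,0,0],255],[[0,0,4],[0,0,0],255],[[0,0,4],[0,0,0],255],[[0,0,4],[0,0,0],255],[[0,0,3],[0,0,0],255],[[0,0,0],[0,0,0],255],[[0,0,0],[0,0,0],255]]'
```

```text
clock: 25.98
position: [0.4459, 0.0484, 0.0562]
ee_rot: [0.834, -0.551, 0.001, -0.001]
ft_force: [-0.7, 0.1, 2.1]
grip_width: 0.561
clock: 26.85
position: [0.4392, 0.0459, 0.223]
ee_rot: [0.834, -0.552, -0.005, 0.004]
ft_force: [-0.1, 0.0, -6.8]
grip_width: 0.559
```

```bash
python3 -m pendant '[[[1.5,-2,0.2],[0,-0.7,0],255],[[3,-4.3,0.2],[0,0,0],255],[[3,-4.3,0.2],[0,0,0],255],[[3,-4.3,0],[0,0,0],255],[[3,-4.3,0],[0,0,0],255],[[1.5,-2,0],[0,0,0],255],[[0,0,0],[0,0,0],255],[[0,0,0],[0,0,0],255],[[0,0,0],[0,0,0],255]]'
python3 - <<'E'
from workcell import manip; import numpy as np
print(np.round(manip.get_obs()["ee_rot"],4))
E
```

```text
clock: 27.98
position: [0.5877, -0.1785, 0.2109]
ee_rot: [0.834, -0.552, -0.009, 0.006]
ft_force: [0.2, -0.2, -7.5]
grip_width: 0.563
[ 0.8337 -0.5522 -0.0088  0.0056]
```

```bash
python3 -m pendant '[[[0.2,0.3,1.2],[0,-0.8,0],255],[[0.1,0.1,1],[0,-0.4,0],255],[[0,0,0],[0,0,0],255],[[0,0,0],[0,0,0],255],[[0,0,0],[0,0,0],255]]'
python3 - <<'E'
from h import *
from workcell import manip
o=manip.get_obs();print(np.round(o["ee_rot"],4)); p=o["position"]
s=manip.camera("side"); cv2.imwrite("pics/side8.png",cv2.resize(s["pixels"][90:270,160:340,::-1],None,fx=3.3,fy=3.3))
print(proj(s,[p[0],p[1],p[2]-.056]),proj(s,[.59,-.174,.028]),proj(s,[.59,-.174,.176]))
P=cloud(s); q=P[...,2]
m=(q>.12)&(q<.3)&(abs(P[...,0]-p[0])<.06)&(abs(P[...,1]-p[1])<.06); print(m.sum(),[np.nanpercentile(P[m][:,i],[1,50,99]).round(3) for i in range(3)])
E
```

```text
clock: 28.6
position: [0.5909, -0.1725, 0.236]
ee_rot: [0.834, -0.551, 0.002, -0.001]
ft_force: [-0.6, -0.5, -6.5]
grip_width: 0.565
[ 8.344e-01 -5.511e-01  1.700e-03 -8.000e-04]
[246.04120706 167.88986573] [245.20140982 223.19387014] [245.65972362 169.6240107 ]
1039 [array([0.558, 0.588, 0.622]), array([-0.231, -0.196, -0.128]), array([0.183, 0.247, 0.299])]
```

View pics/side8.png

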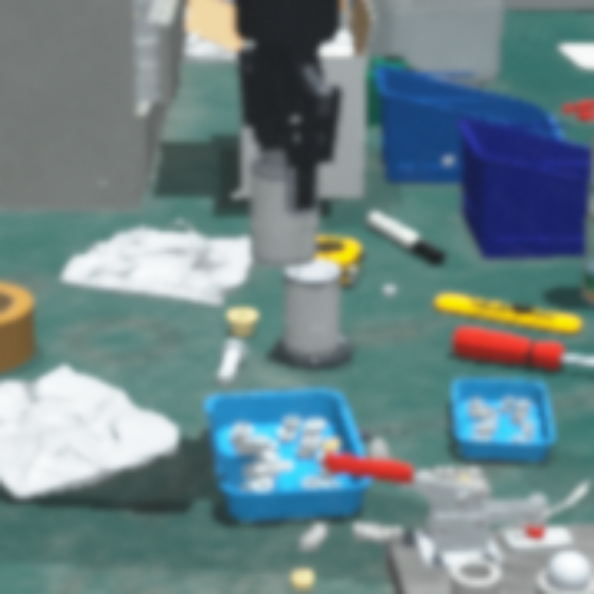

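Sleeve is upright above the tray, with its underside at crop (285,262). I'll lower it slightly to centre the clearance at 15 cm, then let it settle.

```bash
python3 -m pendant '[[[0.05,-0.1,-0.4],[0,0.2,0],255],[[0,0,0],[0,0,0],255],[[0,0,0],[0,0,0],255],[[0,0,0],[0,0,0],255]]';python3 -m pendant '[[[0,0,0],[0,0,0],255],[[0,0,0],[0,0,0],255],[[0,0,0],[0,0,0],255],[[0,0,0],[0,0,0],255]]'
python3 - <<'E'
from workcell import manip; import numpy as np
o=manip.get_obs();print(np.round(o["ee_rot"],4),np.abs(o["joint_velocities"]).max())
E
```

```text
clock: 29.15
position: [0.5911, -0.1737, 0.2307]
ee_rot: [0.834, -0.551, -0.001, 0.0]
ft_force: [0.5, 0.2, -7.5]
grip_width: 0.567
clock: 29.65
position: [0.5912, -0.1737, 0.2309]
ee_rot: [0.834, -0.551, -0.001, 0.0]
ft_force: [0.2, -0.3, -6.9]
grip_width: 0.565
[ 8.343e-01 -5.512e-01 -6.000e-04  4.000e-04] 0.0020175618362711714
```

Run:
```python
from h import *
from workcell import manip
s=manip.camera("side"); c=manip.camera("top"); o=manip.get_obs(); p=o["position"]
print(np.round(p,4),proj(s,[p[0],p[1],p[2]-.056]))
a=cv2.resize(c["pixels"][100:300,120:400,::-1],(400,290)); b=cv2.resize(s["pixels"][110:300,120:300,::-1],(300,290))
cv2.imwrite("pics/final.png",np.hstack([a,b]))
```

```text
[ 0.5912 -0.1737  0.2309] [246.13428718 170.0062394 ]
```

View pics/final.png

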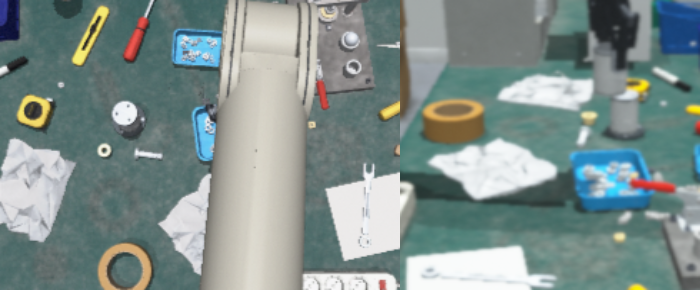

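The light sleeve is on the stand at (127,118), the bystanders are unmoved, and the heavy sleeve is held upright over the tray. Handing in.

```bash
python3 -c "
from workcell import manip;print(manip.hand_in());o=manip.get_obs();print(o['clock'],o['position'],o['grip_width'])"
```

```text
the job is handed in; nothing more can be done
None
the job is handed in; nothing more can be done
```

The job is handed in at about 30 s on the clock: the light sleeve hangs on the post and the arm is holding the heavy one still over the blue tray.

- **Weighing:** I lifted both sleeves before deciding. The right one read about 2.4 N (0.24 kg) and the left one about 7.2 N (0.7 kg), so the right one is the light one.
- **Hanging:** I lowered the light sleeve over the post until it touched the base at the expected height, then let go. Afterwards its cap measured about 83 mm above the bench, against 84 mm expected, and it stood upright.
- **Holding:** The heavy sleeve is upright and still at (0.591, -0.174), and the tray's middle measures (0.590, -0.174). Its underside is at about 0.175 m, which is about 14.7 cm above the tray rim. I took "free air" as measured from the rim; from the bench it is about 17.5 cm.
- **Bystanders:** In the last pictures the bolt, tape measure, spanner and bushing look unmoved; I did not measure them again.
- **Rough moment:** When I set the heavy sleeve back down after weighing, I pressed it onto the bench through the fingers. The wrist force reached about 64 N, below the 120 N limit. The sleeve stayed upright and had shifted about 2 mm.
- **Disagreement:** The two cameras differed by about 2 mm on where the stand is. I lined the sleeve up with the post in the side view before lowering it.

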